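# Ready the key cutter

## Task

Get the key cutter ready for work. First pull the locking lever all the way back towards the robot to release the bed. Then lift the loose dust cap off the tracer pin and set it down, the same way up, in the recess of the wooden cap holder, and bring every key clamp on the bench into a track of its own on the cutter, in at the open front end and along the track until it drops flat into the pocket at the far end. Only when all that is done, throw the lever fully over again, away from the robot, to lock them. Leave everything else on the bench standing or lying where it is.

Things in the scene. Friction and masses are not known exactly. Their poses are not given: they have to be found in the camera images.
- cutter: Key cutter, fixed: grey bed with four parallel tracks 60 mm apart at y = +110, +50, -10, -70 mm, open only at the front (-x), a stop at the back; motor housing (115 mm high) from x = +82 mm. Origin: at table height; x up the tracks, y left. Flank on the right edge (y -108 to -152 mm, top 32 mm above the table) carries the lock lever (x = -40, y = -130) and tracer pin (x = 45)
- pocket1 (a point): centre of the floor of the left track's pocket; frame as the cutter's: x up the track towards the end stop, y left, z up. Pocket 59 mm long (x) and 47 mm wide (y), floor 26 mm above the table, 4 mm below the runway; open towards the runway above that step, end stop at x = +29.5 mm
- pocket2 (a point): the same point and axes for the second track from the left
- pocket3 (a point): the same for the third track from the left
- pocket4 (a point): the same for the right track
- mouth1 (a point): open front end of the left track (the others are alike): on the smooth runway (30 mm above the table), mid-width, where the side walls begin. Walls 47 mm apart with pointed noses 14 mm ahead; runway starts 20 mm ahead and ends, stepping down into the pocket, 77 mm up the track. Lips on the walls reach 5 mm inwards, 8.5 to 12.5 mm above the runway, gap 37 mm: no way in from above
- pin (a point): top of the tracer pin, a steel stud of 18 mm diameter and 18 mm height on the cutter's flank, hidden under the dust cap at the start
- lock (a joint): locking lever on the cutter's flank: 0 = leaning towards the robot along the cutter's -x (released), 1.0 = thrown fully over towards the cutter's +x (locked; starts here, 0.88 to 1.0). Hinge along the cutter's y, light friction, stays where it is left; a push on its tip with shut fingers moves it
- lock_tip (a point): centre of the 26 mm ball on the locking lever's tip, 45 mm from the hinge, which lies 54 mm above the table over the lever's block; 40 mm above the hinge at 0 and at 1.0, 22 mm to the hinge's near or far side
- cap: dust cap, black round cup turned upside down, 42 mm diameter, 30 mm high, 50 g, hollow, open below; sits loosely over the tracer pin with its rim on the flank, 32 mm above the table. Origin: centre of its open lower rim, z up
- holder: cap holder, fixed dark wooden block 75 x 75 x 16 mm with one round recess, 51 mm diameter and 9 mm deep, in the middle of its top. Its place varies. Origin: centre of its underside
- holder_hole0 (a point): centre of the mouth of the holder's recess, in the block's top face, 16 mm above the table
- clamp1: key clamp, one of up to four alike (missing ones read None from the start): steel base plate 56 (x) x 44 (y) x 6 mm, black block 22 x 24 mm on it to 16 mm height, and from 22 to 48 mm height an aluminium wing grip 12 mm thick (x), 30 mm wide (y); 0.12 to 0.23 kg. Origin: centre of the underside, z up, x along the long side, which runs along the track; a half turn makes no difference
- clamp2: key clamp, one of up to four alike (missing ones read None from the start): steel base plate 56 (x) x 44 (y) x 6 mm, black block 22 x 24 mm on it to 16 mm height, and from 22 to 48 mm height an aluminium wing grip 12 mm thick (x), 30 mm wide (y); 0.12 to 0.23 kg. Origin: centre of the underside, z up, x along the long side, which runs along the track; a half turn makes no difference
- clamp3: key clamp, one of up to four alike (missing ones read None from the start): steel base plate 56 (x) x 44 (y) x 6 mm, black block 22 x 24 mm on it to 16 mm height, and from 22 to 48 mm height an aluminium wing grip 12 mm thick (x), 30 mm wide (y); 0.12 to 0.23 kg. Origin: centre of the underside, z up, x along the long side, which runs along the track; a half turn makes no difference
- clamp4: key clamp, one of up to four alike (missing ones read None from the start): steel base plate 56 (x) x 44 (y) x 6 mm, black block 22 x 24 mm on it to 16 mm height, and from 22 to 48 mm height an aluminium wing grip 12 mm thick (x), 30 mm wide (y); 0.12 to 0.23 kg. Origin: centre of the underside, z up, x along the long side, which runs along the track; a half turn makes no difference
- padlock: brass padlock standing, 44 mm wide, 58 mm high; a bystander, to be left alone
- keys: small bunch of keys lying flat; a bystander, to be left alone
- driver: screwdriver lying flat, 170 mm; a bystander, to be left alone
- brush: brush lying flat, 160 mm; a bystander, to be left alone
- jar: small jar, 48 mm diameter, 60 mm high; a bystander, to be left alone
- barrel: brass lock barrel standing, 28 mm diameter, 45 mm high; a bystander, to be left alone
There are look-alikes about, which are no part of the job. Leave any blue or pink look-alike of the clamp1 alone.

How it is judged:
By the outcome, as a careful person would: the job done as asked, in the order asked, and still so for the second after the job is handed in, with the robot touching nothing.
Of clamp1, clamp2, clamp3, clamp4 only 3 to 4 are there at a start; the rules pass over those that are not, and their reading is None.
At some moment in a run one of clamp1, clamp2, clamp3, clamp4 may be knocked a few centimetres aside while the robot is not near it.
Once in a run the grip may slacken for a moment while it holds something.
It also fails if it takes over 210 s, if anything falls off the work surface, if the arm or the gripper's body presses on something with over 40 N, if the wrist force passes 120 N, or if a joint passes its speed limit or range.

## Robot

A 6-joint arm with a two-finger parallel gripper is mounted at the origin on the work surface. World frame = base frame: x ahead of the robot, y to its left, z up, the work surface at z = 0. Lengths are in mm, angles in rad, forces in N, time in s.
With the tool pointing down it reaches from about 325 to 900 mm from the base axis. Payload 6.1 kg.
Tool frame: the origin (TCP) lies on the centre line of the jaws, within the pads' length; the fingertips stand 8 mm ahead of it and the grasp point (between the pads) lies 11 mm behind it; z points along the fingers, y is the direction in which the jaws open and shut (so a half turn about z gives the same grasp; the last joint's range is limited). The gripper opens to 85 mm and grips with 20 to 120 N. Pads are 22 mm wide; open, the fingers measure 114 mm over their backs; the gripper's body (76 mm by 85 mm) begins 54 mm behind the grasp point. The pads swing forward as they close: fully open they stand 13 mm farther back than shut.
Start: joints at [1.151, 0.22, 1.526, -0, 1.395, -0.126], TCP at [180.993, 598.212, 239.3] pointing down, gripper open.
Joint ranges: [-2.98, 2.98], [-0.91, 2.08], [0.09, 2.57], [-1.24, 4.39], [0.2, 2.65], [-2.68, 2.68]. Speed limits (rad/s): [2.57, 2.57, 3.01, 3.14, 3.14, 3.14].

## Interface

Orientations are given as a unit quaternion [w, x, y, z].
In Python, from bench import arm gives the robot as it stands.
- The arm moves only by the shell command python3 -m jog 'ROWS' [OPENING]. ROWS is JSON, a list of rows, each a list of 2 entries, a list of its own where there are three numbers: the shift along the world's x, y, z in cm, then the turn about the world's z in degrees. A call has 1 to 20 rows; each row is the pose to reach, as a shift and turn from the pose commanded when the call began; what a row does not reach only later rows make up. A row lasts 1/10 s, in which the tool goes at most 50 mm and 8.59 degrees, less where a joint would pass 70% of its speed; a pose out of reach is approached as far as the arm can. A call with a gripper value outside its range is refused whole. OPENING is the closure in counts, from 0 (fully open) to 255 (shut), set as the call begins (- or left out, the last holds). The fingers move at their own pace and stop on an object; the grip force is fixed at half the most. Time passes only in rows, so rows that repeat a pose let the fingers close. It gives the time, the measured TCP pose, the force and the opening at its end, in the units of the state.
- arm.state(): the state, without advancing time (a new reading comes with each control period).
- arm.snapshot(name): name is "scene" or "top"; returns a dict with "frame" (480x640x3 uint8, blue, green, red), "vertical_fov" (degrees; the focal length in pixels is half the picture's height over the tangent of half this angle, whatever the lens; pixels are square), "cx", "cy" (the principal point, pixels), "k1" (the pictures are not rectified: a ray, as slopes to the right and down, at radius r is drawn at 1 + k1 r^2 times it, then the intrinsics apply), "rvec" (rotation vector, rad) and "tvec" (3), from world to camera coordinates, as OpenCV has them. Camera axes: x right, y down, z forward; pixel columns grow to the right and rows downward; lengths in mm; the calibration is good to about 2 mm. A picture is of the moment at which its call begins. There is no depth.
- arm.hand_in(): hands the job in, once; it reports no verdict.
The state is a dict: "time": time; "q": joint angles; "qd": joint speeds; "effort": joint torques, N m; "tool_pos": TCP position; "tcp_rot": TCP orientation; "force": force on the tool from outside, world axes, zero at the start; "moment": the same for the moment, N m; "width": opening from 0.0 (shut) to 1.0 (fully open).
Only numpy, scipy, OpenCV 4.12 (cv2) and the standard library are available. Lean on these libraries where they do the work, as an engineer would, in place of code of your own. Each camera call takes 0.05 s, during which the arm holds its last target. There are 200 camera calls.

## Working session

There is one attempt and no reset: what is moved stays moved. The work goes in short steps, Python scripts to look and compute and a shell command to move; the robot and the scene stay as the last step left them, time stands still between calls to the robot, and variables do not carry over. Pictures are saved under pics/ and viewed, about 12 in all and at most 16, crops included, and the job is handed in when it is done.

```bash
mkdir -p pics; ls; cat > h.py <<'E'
import numpy as np,cv2,json,sys
from bench import arm
def snap(n,f):
    s=arm.snapshot(n); cv2.imwrite(f'pics/{f}.png',s['frame']); np.save(f'pics/{f}.npy',{k:v for k,v in s.items() if k!='frame'},allow_pickle=True); return s
def cal(s):
    f=240/np.tan(np.radians(s['vertical_fov'])/2); R=cv2.Rodrigues(np.array(s['rvec'],float))[0]; return f,R,np.array(s['tvec'],float)
def ray(s,u,v):
    f,R,t=cal(s); d=np.array([(u-s['cx'])/f,(v-s['cy'])/f]); x=d.copy()
    for _ in range(20): x=d/(1+s['k1']*(x@x))
    return -R.T@t, R.T@np.array([x[0],x[1],1])
def at(s,u,v,z):
    c,r=ray(s,u,v); return (c+r*(z-c[2])/r[2])[:2].round(1)
def proj(s,P):
    f,R,t=cal(s); p=R@np.array(P,float)+t; x=p[:2]/p[2]; x=x*(1+s['k1']*(x@x)); return (x*f+[s['cx'],s['cy']]).round(1)
def load(f): return np.load(f'pics/{f}.npy',allow_pickle=True).item()
def crop(f,x0,y0,x1,y1,k,o):
    cv2.imwrite(f'pics/{o}.png',cv2.resize(cv2.imread(f'pics/{f}.png')[y0:y1,x0:x1],None,fx=k,fy=k,interpolation=cv2.INTER_CUBIC))
E
python3 - <<'E'
from h import *
for n in('top','scene'):
    s=snap(n,n+'0'); print(n,s['vertical_fov'],s['k1'],(-cal(s)[1].T@cal(s)[2]).round(0))
print(arm.state())
E
```

```text
pics
top 53.800033615621615 -0.10273347125526701 [ 432.   16. 1427.]
scene 44.86443421653478 -0.08702367308264072 [1110.  255. 1148.]
{'time': 0.1, 'q': array([ 1.15092577e+00,  2.21125075e-01,  1.52748756e+00,  1.01293382e-05,
        1.39469877e+00, -1.26096507e-01]), 'qd': array([ 0.00121819, -0.0005119 , -0.00171445, -0.00123781,  0.00180248,
       -0.00078926]), 'effort': array([ 1.09703386e-03, -4.98251188e+01, -3.90547693e+01, -1.33979265e-04,
        5.63262583e-03,  9.62112779e-06]), 'tool_pos': array([180.76275874, 597.74289617, 238.32720775]), 'tcp_rot': array([-2.36492976e-04,  1.46360224e-01,  9.89230987e-01, -8.26207542e-04]), 'force': array([-0.5387045 , -0.66599788,  0.43168144]), 'moment': array([-0.03647131,  0.00088502, -0.01595082]), 'width': 1.003016245909205}
```

View pics/top0.png

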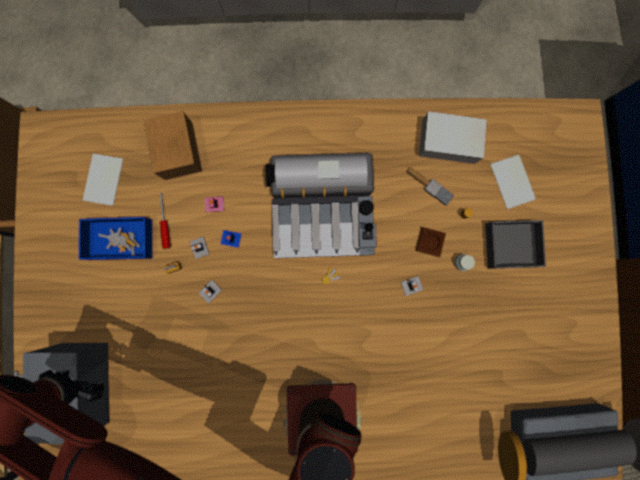

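View pics/scene0.png

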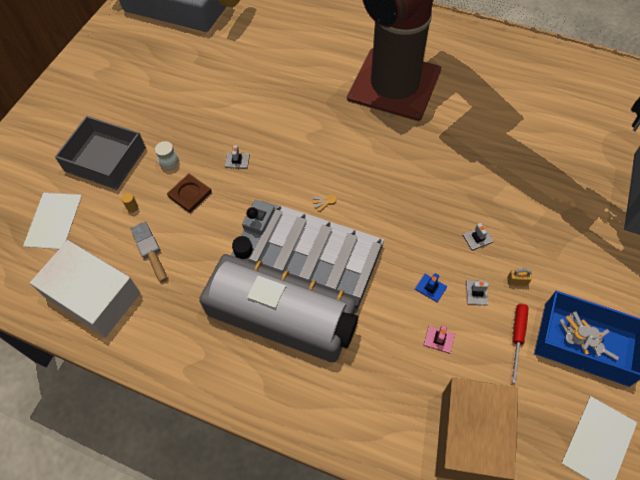

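```bash
python3 - <<'E'
from h import *
t=cv2.imread('pics/top0.png');c=cv2.imread('pics/scene0.png')
z=lambda im,x,y,w,h,k:cv2.resize(im[y:y+h,x:x+w],None,fx=k,fy=k,interpolation=cv2.INTER_CUBIC)
cv2.imwrite('pics/A.png',np.hstack([z(t,262,190,120,75,6.0)]))
r1=np.hstack([z(t,185,230,50,75,8)[:, :],z(t,395,215,50,75,8)])
cv2.imwrite('pics/B.png',r1)
r2=np.hstack([z(c,460,218,50,90,6.6),z(c,220,140,40,90,6.6)[:, :],])
cv2.imwrite('pics/C.png',z(c,230,185,160,100,5))
E
```

```text
(no output)
```

View pics/A.png

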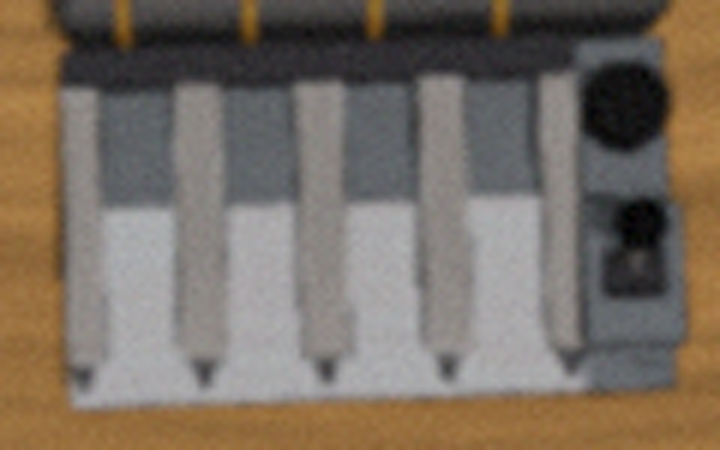

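View pics/B.png

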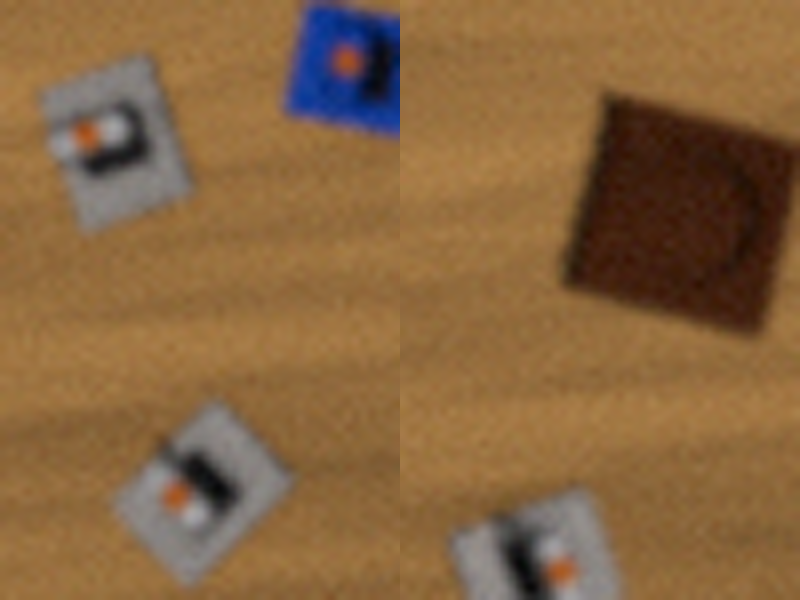

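```bash
python3 - <<'E'
from h import *
t=cv2.imread('pics/top0.png');c=cv2.imread('pics/scene0.png')
z=lambda im,x,y,w,h,k:cv2.resize(im[y:y+h,x:x+w],None,fx=k,fy=k,interpolation=cv2.INTER_CUBIC)
cv2.imwrite('pics/D.png',np.vstack([np.hstack([z(c,455,215,50,37,8),z(t,388,265,50,37,8)]),np.hstack([z(c,455,270,50,37,8),z(c,212,140,50,37,8)])]))
E
```

```text
(no output)
```

View pics/C.png

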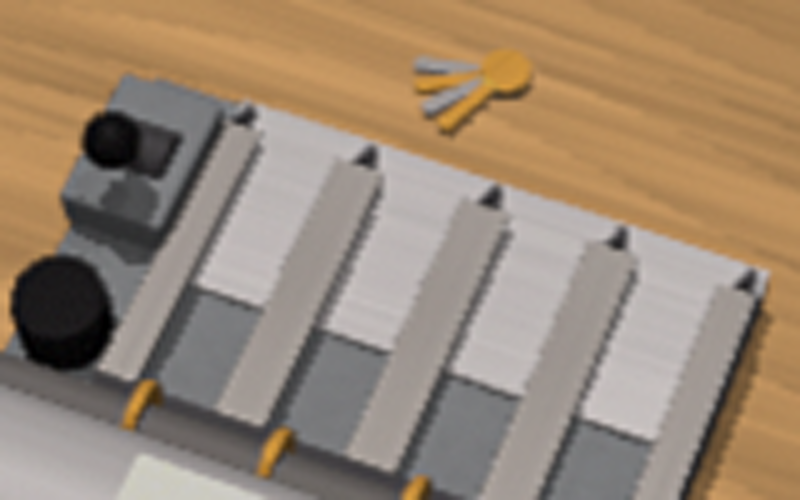

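View pics/D.png

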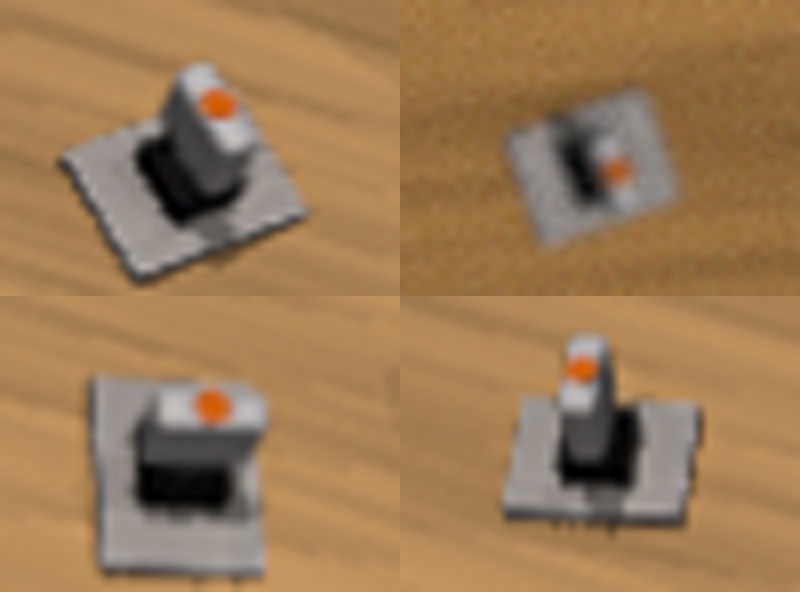

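```bash
cat > fit.py <<'E'
from h import *
from scipy.optimize import least_squares
T,S=load('top0'),load('scene0')
def P(s,x0,y0,k,pts,z): return [at(s,x0+(a+.5)/k-.5,y0+(b+.5)/k-.5,z) for a,b in pts]
def A(pts,z): return P(T,262,190,6,pts,z)
def C(pts,z): return P(S,230,185,5,pts,z)
lipT={128.5:[(98,100),(103,350)],91.5:[(173,100),(180,350)],68.5:[(220,100),(225,350)],31.5:[(297,100),(303,350)],8.5:[(343,100),(350,350)],-28.5:[(418,100),(425,350)],-51.5:[(463,100),(468,350)],-88.5:[(540,100),(545,350)]}
lipS={-88.5:[(258,140),(140,378)],-51.5:[(333,160),(218,412)],-28.5:[(380,180),(268,425)],8.5:[(460,200),(350,455)],31.5:[(508,230),(395,470)],68.5:[(587,240),(480,500)],91.5:[(635,265),(530,500)],128.5:[(715,290),(640,490)]}
stT=[(103,208),(172,206),(228,204),(295,203),(348,203),(415,198),(472,196),(537,192)];frT=[(75,408),(590,392)]
stS=[(200,290),(328,333),(385,352),(455,375),(515,398),(583,420),(655,440)];frS=[(250,102),(768,270)]
def fit(which):
    L=[];X=[]
    for n,F,lip,st,fr in(('T',A,lipT,stT,frT),('S',C,lipS,stS,frS)):
        if n not in which: continue
        for y,p in lip.items(): L+=[(q,y) for q in F(p,42.5)]
        X+=[(q,77) for q in F(st,30)]+[(q,-20) for q in F(fr,30)]
    def res(v):
        # v: mouth-line origin (y=0, x=m), yaw
        R=np.array([[np.cos(v[2]),-np.sin(v[2])],[np.sin(v[2]),np.cos(v[2])]])
        return [ (R.T@(q-v[:2]))[1]-y for q,y in L]+[(R.T@(q-v[:2]))[0]-x for q,x in X]
    r=least_squares(res,[500,0,0],loss='soft_l1'); return r.x,np.array(res(r.x)).round(1)
if __name__=='__main__':
    for w in('T','S','TS'):
        x,r=fit(w);print(w,x.round(2),'yaw',np.degrees(x[2]).round(2),r if w!='TS' else '')
    tr=lambda l,o,k=8:[(a,b) for a,b in l]
    cl={'A(199,247)':(P(T,185,230,8,[(42,92),(152,57),(192,190),(90,232)],6),P(S,455,270,8,[(95,82),(105,274),(265,274)],6),at(S,455+213.5/8-.5,270+112.5/8-.5,48),P(T,185,230,8,[(86,136)],48)),
    'B(210,291)':(P(T,185,230,8,[(213,400),(295,478),(190,585),(113,500)],6),P(S,455,215,8,[(62,160),(138,273),(305,211)],6),at(S,455+220.5/8-.5,215+104.5/8-.5,48),P(T,185,230,8,[(178,496)],48)),
    'C(412,286)':(P(T,388,265,8,[(108,132),(240,88),(278,195),(145,245)],6),P(S,212,140,8,[(125,100),(300,108),(283,220),(107,215)],6),at(S,212+182.5/8-.5,140+74.5/8-.5,48),P(T,388,265,8,[(218,170)],48))}
    for n,(t,s,o,ot) in cl.items(): print(n,'T mean',np.mean(t,0).round(1),'edges',[ (np.hypot(*(t[i]-t[i-1])).round(0),np.degrees(np.arctan2(*(t[i]-t[i-1])[::-1])).round(0)) for i in range(4)],'S',[list(q) for q in s],'Smean',np.mean(s,0).round(1),'dotS',o,'dotT',ot)
    h=P(T,395,215,8,[(210,98),(398,142),(360,335),(168,285)],16);print('holder',np.mean(h,0),h)
    print('cap T',A([(625,105)],62),'S',C([(61,300)],62), 'capS top')
    print('lever ball T',[A([(641,220)],z) for z in(80,94)],'S',[C([(110,138)],z) for z in(80,94)])
E
python3 fit.py
```

```text
T [501.67 -15.86  -0.  ] yaw -0.03 [-0.1  0.2  0.1 -0.4  0.   0.7 -0.9 -0.3 -0.5 -0.3 -0.4  0.1  0.4  2.1
 -0.6  1.4 -0.  -0.   0.3 -0.2 -0.9  0.6  0.9  2.  -1.5 -0.8]
S [ 5.0667e+02 -1.6120e+01  1.0000e-02] yaw 0.76 [ 0.5  0.2 -0.9  0.9 -0.3  0.4 -0.3  1.2  2.  -1.4 -0.8 -0.1  0.1 -3.6
 -0.2  0.8  0.   0.1  0.1 -0.2  1.2  0.8 -1.  -1.   0. ]
TS [503.63 -15.95   0.  ] yaw 0.22 
A(199,247) T mean [518.1 354.8] edges [(np.float64(56.0), np.float64(19.0)), (np.float64(44.0), np.float64(-74.0)), (np.float64(53.0), np.float64(-164.0)), (np.float64(42.0), np.float64(111.0))] S [[np.float64(503.1), np.float64(327.8)], [np.float64(556.7), np.float64(344.7)], [np.float64(541.4), np.float64(384.6)]] Smean [533.7 352.4] dotS [522.7 356.2] dotT [array([518.3, 356.9])]
B(210,291) T mean [386.8 324.7] edges [(np.float64(53.0), np.float64(-47.0)), (np.float64(43.0), np.float64(-134.0)), (np.float64(56.0), np.float64(134.0)), (np.float64(43.0), np.float64(41.0))] S [[np.float64(396.6), np.float64(290.2)], [np.float64(424.2), np.float64(319.5)], [np.float64(387.7), np.float64(358.8)]] Smean [402.8 322.8] dotS [389.7 325.1] dotT [array([386.4, 324.6])]
C(412,286) T mean [ 385.7 -281.1] edges [(np.float64(44.0), np.float64(16.0)), (np.float64(53.0), np.float64(-74.0)), (np.float64(43.0), np.float64(-163.0)), (np.float64(54.0), np.float64(108.0))] S [[np.float64(377.8), np.float64(-313.3)], [np.float64(361.2), np.float64(-260.9)], [np.float64(401.9), np.float64(-247.1)], [np.float64(419.5), np.float64(-298.5)]] Smean [ 390.1 -280. ] dotS [ 389.8 -280.8] dotT [array([ 384.9, -281.5])]
holder [ 515.4   -341.125] [array([ 560.4, -314.9]), array([ 541.7, -386.2]), array([ 469.2, -367.9]), array([ 490.3, -295.5])]
cap T [array([ 618.5, -144.6])] S [array([ 626. , -143.9])] capS top
lever ball T [[array([ 560.4, -148. ])], [array([ 559.1, -146.3])]] S [[array([ 553.8, -152.4])], [array([ 561.1, -147.1])]]
```

```bash
python3 -m jog '[[[41.3,-74.4,-5],16.8],[[41.3,-74.4,-5],16.8],[[41.3,-74.4,-5],16.8],[[41.3,-74.4,-5],16.8],[[41.3,-74.4,-5],16.8],[[41.3,-74.4,-5],16.8],[[41.3,-74.4,-5],16.8],[[41.3,-74.4,-5],16.8],[[41.3,-74.4,-5],16.8],[[41.3,-74.4,-5],16.8],[[41.3,-74.4,-5],16.8],[[41.3,-74.4,-5],16.8],[[41.3,-74.4,-5],16.8],[[41.3,-74.4,-5],16.8],[[41.3,-74.4,-5],16.8],[[41.3,-74.4,-5],16.8],[[41.3,-74.4,-5],16.8],[[41.3,-74.4,-5],16.8],[[41.3,-74.4,-5],16.8],[[41.3,-74.4,-5],16.8]]' 255
```

```text
time: 2.1
tool_pos: [593.3, -144.8, 188.8]
tcp_rot: [-0.001, 0.0, 1.0, 0.0]
force: [-0.3, 0.5, 0.1]
width: -0.0
```

```bash
python3 -m jog '[[[0,0,-4],0],[[0,0,-7],0],[[0,0,-9.6],0],[[0,0,-9.6],0],[[0,0,-9.6],0]]' && python3 - <<'E'
from h import *
s=snap('scene','s1');t=snap('top','t1')
z=lambda im,x,y,w,h,k:cv2.resize(im[y:y+h,x:x+w],None,fx=k,fy=k,interpolation=cv2.INTER_CUBIC)
cv2.imwrite('pics/E.png',np.hstack([z(s['frame'],205,175,80,100,5),z(t['frame'],330,180,80,100,5)]))
E
```

```text
time: 2.6
tool_pos: [593.8, -144.5, 93.9]
tcp_rot: [-0.0, -0.001, 1.0, 0.0]
force: [0.5, -1.0, 0.8]
width: -0.003
```

View pics/E.png

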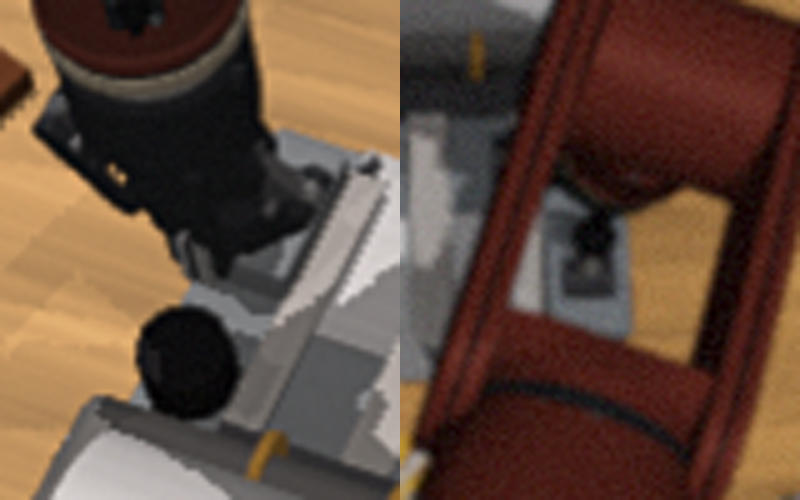

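```bash
python3 -m jog '[[[-1,0,0],0],[[-2,0,0],0],[[-3,0,0],0],[[-4,0,0],0],[[-4.6,0,0],0],[[-5,0,0],0],[[-5.3,0,0],0],[[-5.6,0,0],0],[[-5.6,0,0],0]]'; python3 -m jog '[[[-0.3,0,0],0],[[-0.3,0,0],0]]'
```

```text
time: 3.6
tool_pos: [540.6, -145.7, 93.1]
tcp_rot: [0.003, 0.001, 1.0, -0.0]
force: [13.9, 0.2, -10.1]
width: -0.0
time: 3.8
tool_pos: [540.3, -145.8, 93.3]
tcp_rot: [0.006, 0.001, 1.0, -0.0]
force: [25.2, 0.2, -16.5]
width: -0.001
```

```bash
python3 -m jog '[[[1.5,0,0],0],[[1.5,0,4],0],[[4,0,7],0],[[8.7,0,7],0],[[8.7,0,7],0],[[8.7,0,7],0]]' 75; python3 - <<'E'
from h import *
s=snap('scene','s2');t=snap('top','t2')
z=lambda im,x,y,w,h,k:cv2.resize(im[y:y+h,x:x+w],None,fx=k,fy=k,interpolation=cv2.INTER_CUBIC)
cv2.imwrite('pics/F.png',np.hstack([z(s['frame'],205,175,80,100,5),z(t['frame'],330,180,80,100,5)]))
print(arm.state()['width'])
E
```

```text
time: 4.4
tool_pos: [621.4, -145.3, 161.3]
tcp_rot: [-0.002, -0.0, 1.0, 0.001]
force: [-1.1, 0.5, 0.2]
width: 0.701
0.7094895699685285
```

View pics/F.png

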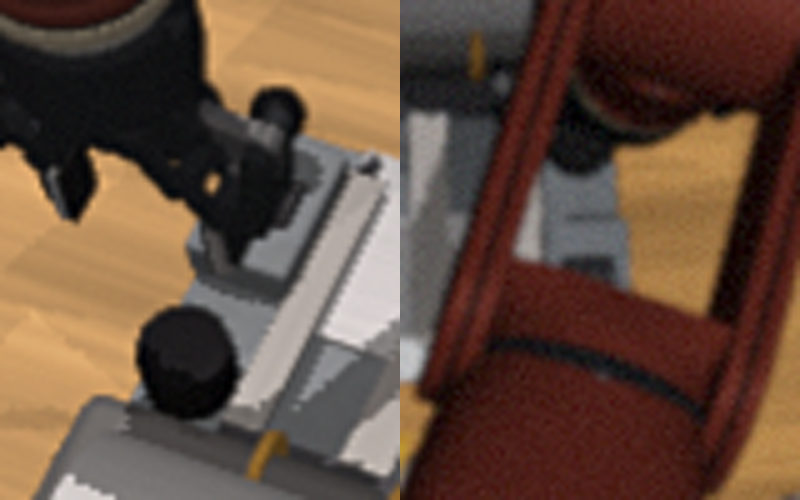

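```bash
python3 -m jog '[[[0,0,-4],0],[[0,0,-8],0],[[0,0,-9.5],0],[[0,0,-10.2],0],[[0,0,-10.6],0],[[0,0,-10.8],0],[[0,0,-10.8],0]]';python3 -m jog '[[[0,0,0],0],[[0,0,0],0],[[0,0,0],0],[[0,0,0],0],[[0,0,0],0],[[0,0,0],0]]' 255
```

```text
time: 5.2
tool_pos: [623.0, -146.2, 57.0]
tcp_rot: [0.001, 0.0, 1.0, -0.0]
force: [-0.2, 0.2, 1.5]
width: 0.706
time: 5.8
tool_pos: [623.3, -146.2, 57.2]
tcp_rot: [0.001, 0.0, 1.0, -0.001]
force: [-0.4, 0.9, 5.4]
width: 0.464
```

```bash
python3 -m jog '[[[0,0,1],0],[[0,0,2],0],[[0,0,4],0],[[0,0,6],0],[[0,0,8],0],[[0,0,9],0],[[0,0,9],0],[[0,0,9],0]]' 255; python3 - <<'E'
from h import *
s=snap('scene','s3');t=snap('top','t3')
z=lambda im,x,y,w,h,k:cv2.resize(im[y:y+h,x:x+w],None,fx=k,fy=k,interpolation=cv2.INTER_CUBIC)
cv2.imwrite('pics/G.png',np.hstack([z(s['frame'],205,165,80,110,5),z(s['frame'],155,165,64,55*2,5)]))
E
```

```text
time: 6.6
tool_pos: [621.7, -145.7, 145.0]
tcp_rot: [-0.0, 0.0, 1.0, 0.0]
force: [-0.9, -0.3, -0.5]
width: 0.466
```

View pics/G.png

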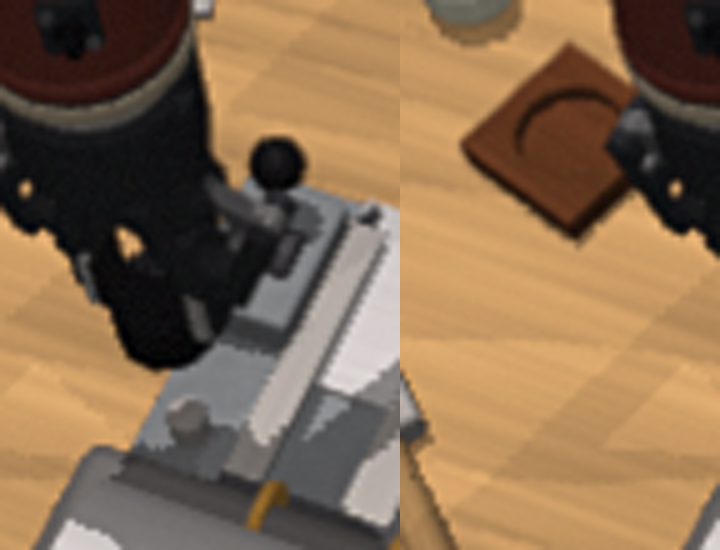

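```bash
python3 - <<'E'
from h import *
s=load('scene0'); print(at(s,189.2,191.2,16))
im=cv2.imread('pics/scene0.png');t=cv2.imread('pics/top0.png')
z=lambda im,x,y,w,h,k:cv2.resize(im[y:y+h,x:x+w],None,fx=k,fy=k,interpolation=cv2.INTER_CUBIC)
# holder mask by colour, top face
for n,i,r in(('scene0',im,(160,225,165,220)),('top0',t,(405,455,215,268))):
    x0,x1,y0,y1=r;h=cv2.cvtColor(i[y0:y1,x0:x1],cv2.COLOR_BGR2HSV);m=((h[...,2]<115)&(h[...,1]>90)).astype(np.uint8)
    c=max(cv2.findContours(m,0,1)[0],key=cv2.contourArea)
    (cx,cy),wh,a=cv2.minAreaRect(c);print(n,cx+x0,cy+y0,wh,a,at(load(n),cx+x0,cy+y0,16),at(load(n),cx+x0,cy+y0,8))
E
```

```text
[ 521.1 -340.6]
scene0 189.25000381469727 192.75 (31.11269760131836, 34.64822769165039) 45.0 [ 524.9 -338.3] [ 520.8 -342.5]
top0 429.85294342041016 241.58823585510254 (26.678918838500977, 25.46623992919922) 14.03624439239502 [ 514.9 -340.3] [ 515.3 -342.4]
```

```bash
python3 -m jog '[[[-2,-4,0],0],[[-4.5,-8,0],0],[[-7,-12,0],0],[[-9,-16,0],0],[[-10.4,-19.5,0],0],[[-10.4,-19.5,0],0],[[-10.4,-19.5,-4],0],[[-10.4,-19.5,-8],0],[[-10.4,-19.5,-9],0],[[-10.4,-19.5,-9],0],[[-10.4,-19.5,-9],0]]'; python3 - <<'E'
from h import *
s=snap('scene','s4');t=snap('top','t4')
z=lambda im,x,y,w,h,k:cv2.resize(im[y:y+h,x:x+w],None,fx=k,fy=k,interpolation=cv2.INTER_CUBIC)
cv2.imwrite('pics/H.png',np.hstack([z(s['frame'],155,145,80,80,5),z(t['frame'],390,200,80,80,5)]))
E
```

```text
time: 7.8
tool_pos: [518.9, -340.9, 56.5]
tcp_rot: [0.001, 0.0, 1.0, -0.0]
force: [0.1, 0.2, -0.3]
width: 0.464
```

View pics/H.png

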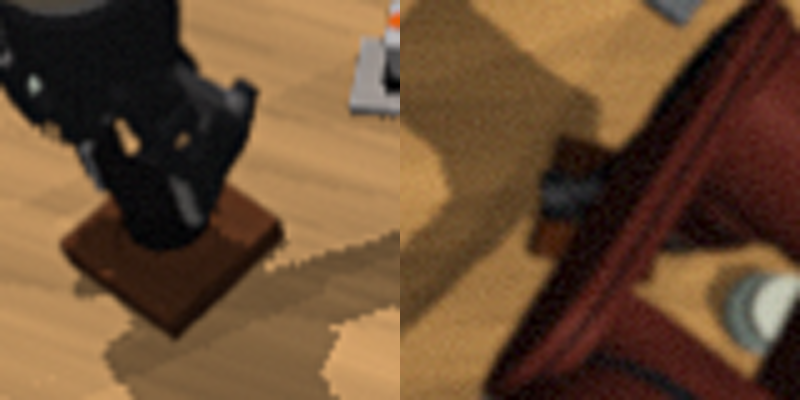

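```bash
python3 -m jog '[[[0,0,-1],0],[[0,0,-1.6],0],[[0,0,-2],0],[[0,0,-2.3],0],[[0,0,-2.4],0],[[0,0,-2.4],0]]'
```

```text
time: 8.5
tool_pos: [517.7, -340.5, 32.2]
tcp_rot: [-0.001, 0.0, 1.0, 0.0]
force: [-4.9, 5.0, 9.4]
width: 0.464
```

```bash
python3 -m jog '[[[0,0,0],0],[[0,0,0],0],[[0,0,0],0],[[0,0,0.1],0],[[0,0,2],0],[[0,0,6],0],[[0,0,10],0],[[0,0,12],0],[[0,5,15],0],[[-4,10,15],0],[[-4,10,15],0]]' 75; python3 - <<'E'
from h import *
s=snap('scene','s5');t=snap('top','t5')
z=lambda im,x,y,w,h,k:cv2.resize(im[y:y+h,x:x+w],None,fx=k,fy=k,interpolation=cv2.INTER_CUBIC)
cv2.imwrite('pics/I.png',np.hstack([z(s['frame'],160,165,80,80,5)[:, :300],z(s['frame'],215,135,80,80,5),]))
E
```

```text
time: 9.6
tool_pos: [476.8, -238.0, 181.8]
tcp_rot: [-0.0, -0.0, 1.0, 0.0]
force: [0.3, -0.3, 0.1]
width: 0.705
```

View pics/I.png

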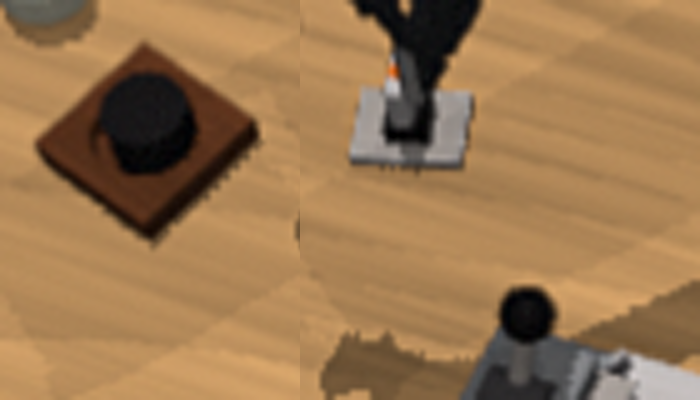

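```bash
python3 -m jog '[[[-4.5,-2,-2],8],[[-9,-4,-4],17],[[-9,-4,-7],17],[[-9,-4,-10],17],[[-9,-4,-13],17],[[-9,-4,-14.3],17],[[-9,-4,-14.9],17],[[-9,-4,-14.9],17],[[-9,-4,-14.9],17]]' 135;python3 -m jog '[[[0,0,0],0],[[0,0,0],0],[[0,0,0],0],[[0,0,0],0],[[0,0,0],0],[[0,0,0],0],[[0,0,0],0]]' 255
```

```text
time: 10.6
tool_pos: [388.9, -281.7, 33.5]
tcp_rot: [0.001, -0.148, 0.989, -0.001]
force: [-0.3, 0.6, 0.6]
width: 0.473
time: 11.3
tool_pos: [388.8, -281.6, 33.5]
tcp_rot: [0.001, -0.148, 0.989, -0.001]
force: [0.1, -0.3, 4.6]
width: 0.131
```

```bash
python3 -m jog '[[[0,0,2],0],[[0,0,5],0],[[0.5,2,7],-8],[[1,4,7],-16],[[1.5,6,7],-24],[[2,8,7],-32],[[2.5,10,7],-40],[[2.7,12,7],-48],[[3,14,7],-56],[[3.3,16,7],-64],[[3.6,18,7],-72],[[3.9,20,7],-80],[[4.2,22,7],-88],[[4.6,24,7],-96],[[5,25.5,7],-104],[[5,25.5,5],-106.7],[[5,25.5,3.4],-106.7],[[5,25.5,3.4],-106.7],[[5,25.5,3.4],-106.7]]'; python3 - <<'E'
from h import *
s=snap('scene','s6');t=snap('top','t6')
z=lambda im,x,y,w,h,k:cv2.resize(im[y:y+h,x:x+w],None,fx=k,fy=k,interpolation=cv2.INTER_CUBIC)
cv2.imwrite('pics/J.png',np.hstack([z(s['frame'],280,155,80,100,6),z(t['frame'],300,240,50,100,6)]))
E
```

```text
time: 13.2
tool_pos: [437.5, -25.7, 66.2]
tcp_rot: [-0.001, 0.705, 0.709, -0.0]
force: [0.6, -0.4, -0.8]
width: 0.128
```

View pics/J.png

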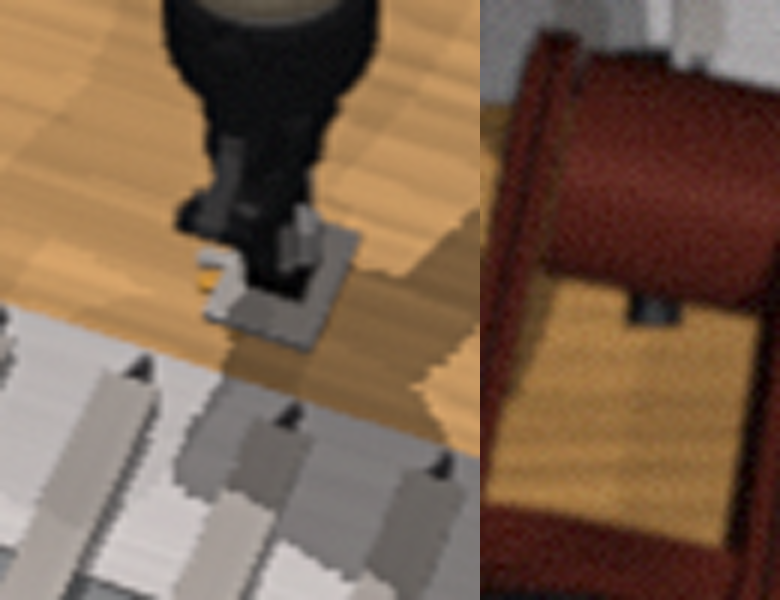

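```bash
python3 - <<'E'
from h import *
s=load('s6')
a=[at(s,280+(x+.5)/6-.5,155+(y+.5)/6-.5,38.7) for x,y in((205,316),(308,348),(360,234))]
print(a,(a[0]+a[1])/2,np.degrees(np.arctan2(*(a[1]-a[2])))) 
s=load('scene0');print('keys',[at(s,u,v,3) for u,v in((313,199),(335,200),(320,210))])
b=[at(load('s6'),280+(x+.5)/6-.5,155+(y+.5)/6-.5,42.5) for x,y in((232,468),(157,400),(100,370),(310,430),(370,510),(240,455))]
print(b)
E
```

```text
[array([469.4, -42.3]), array([468.6,  -1. ]), array([413.7,  -1.1])] [469.   -21.65] 89.8956362183112
keys [array([428.2, -62.2]), array([412.1, -12.9]), array([450.6, -35.4])]
[array([529. ,  -7.2]), array([512.1, -43.9]), array([507.8, -68.8]), array([503.6,  13.5]), array([527.2,  46.1]), array([522.8,  -6.5])]
```

```bash
python3 -m jog '[[[0,-0.25,-0.15],0],[[1.5,-0.25,-0.15],0],[[2.5,-0.25,-0.15],0],[[3.2,-0.25,-0.15],0],[[3.9,-0.25,-0.15],0],[[4.6,-0.25,-0.15],0],[[4.6,-0.25,-0.15],0]]'
```

```text
time: 14.0
tool_pos: [484.9, -28.4, 65.0]
tcp_rot: [0.0, 0.705, 0.709, 0.0]
force: [0.1, -0.7, -1.1]
width: 0.127
```

```bash
python3 -m jog '[[[0.7,0,0],0],[[1.4,0,0],0],[[2.1,0,0],0],[[2.8,0,0],0],[[2.8,0,0],0]]'
```

```text
time: 14.5
tool_pos: [513.2, -28.4, 65.1]
tcp_rot: [0.0, 0.705, 0.709, 0.0]
force: [0.7, 0.9, -1.7]
width: 0.125
```

```bash
python3 -m jog '[[[1,0,0],0],[[2,0,0],0],[[3,0,0],0],[[4,0,0],0],[[5,0,0],0],[[6,0,0],0],[[7,0.02,0],0],[[8,0.03,0],0],[[8.6,0.03,0],0],[[9,0.03,0],0],[[9,0.03,0],0]]'
```

```text
time: 15.6
tool_pos: [602.4, -28.0, 64.8]
tcp_rot: [0.0, 0.705, 0.709, 0.0]
force: [-0.1, -0.1, -0.9]
width: 0.123
```

```bash
python3 -m jog '[[[0.3,0,0],0],[[0.6,0,0],0],[[0.8,0,0],0],[[0.8,0,0],0]]'
```

```text
time: 16.0
tool_pos: [610.3, -28.0, 64.9]
tcp_rot: [0.0, 0.705, 0.709, 0.0]
force: [0.5, 0.1, -1.6]
width: 0.128
```

```bash
python3 -m jog '[[[0.1,0,0],0],[[0.2,0,0],0],[[0.2,0,0],0]]'; python3 -m jog '[[[0.1,0,0],0],[[0.15,0,0],0],[[0.15,0,0],0]]'
```

```text
time: 16.3
tool_pos: [611.4, -28.0, 64.6]
tcp_rot: [-0.001, 0.705, 0.709, -0.001]
force: [-2.9, 0.3, -0.2]
width: 0.124
time: 16.6
tool_pos: [611.6, -27.9, 64.2]
tcp_rot: [-0.002, 0.705, 0.709, -0.002]
force: [-6.8, -0.1, 2.4]
width: 0.129
```

```bash
python3 -m jog '[[[-0.25,0,0],0],[[-0.27,0,-0.2],0],[[-0.27,0,-0.4],0],[[-0.27,0,-0.55],0],[[-0.27,0,-0.55],0]]'
```

```text
time: 17.1
tool_pos: [611.2, -28.0, 59.6]
tcp_rot: [0.0, 0.705, 0.709, 0.0]
force: [-0.7, 0.9, 0.5]
width: 0.125
```

```bash
python3 -m jog '[[[0,0,0],0],[[0,0,0],0],[[0,0,0],0],[[0,0,0],0],[[0,0,3],0],[[0,0,7],0],[[-4,4,11],0],[[-8,8,11],0],[[-12,12,11],-8],[[-15,16,11],-16],[[-18,20,11],-24],[[-18,20,11],-24]]' 165; python3 - <<'E'
from h import *
s=snap('scene','s7');t=snap('top','t7')
z=lambda im,x,y,w,h,k:cv2.resize(im[y:y+h,x:x+w],None,fx=k,fy=k,interpolation=cv2.INTER_CUBIC)
cv2.imwrite('pics/K.png',np.vstack([np.hstack([z(s['frame'],450,215,65,100,5),z(t['frame'],180,225,60,100,5)]),z(s['frame'],240,190,125,20*2,5)]))
E
```

```text
time: 18.3
tool_pos: [428.7, 173.9, 169.5]
tcp_rot: [-0.0, 0.838, 0.545, 0.0]
force: [0.4, 0.2, 0.5]
width: 0.354
```

View pics/K.png

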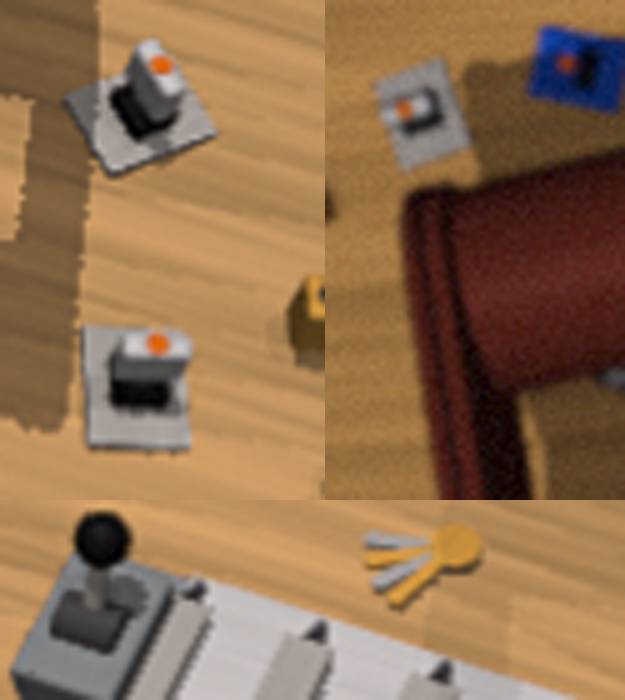

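```bash
python3 -m jog '[[[-1.5,4,0],-8],[[-3,8,-2],-16],[[-4.35,12,-4],-22.8],[[-4.35,15.3,-6],-22.8],[[-4.35,15.3,-9],-22.8],[[-4.35,15.3,-12],-22.8],[[-4.35,15.3,-13.2],-22.8],[[-4.35,15.3,-13.7],-22.8],[[-4.35,15.3,-13.7],-22.8],[[-4.35,15.3,-13.7],-22.8]]' 135;python3 -m jog '[[[0,0,0],0],[[0,0,0],0],[[0,0,0],0],[[0,0,0],0],[[0,0,0],0],[[0,0,0],0],[[0,0,0],0]]' 255
```

```text
time: 19.4
tool_pos: [388.7, 325.3, 33.7]
tcp_rot: [-0.0, 0.929, 0.37, 0.001]
force: [0.6, 0.1, -0.2]
width: 0.472
time: 20.1
tool_pos: [388.4, 325.4, 33.6]
tcp_rot: [-0.0, 0.929, 0.37, 0.001]
force: [-0.1, -1.6, 7.3]
width: 0.126
```

```bash
python3 -m jog '[[[0,0,2],0],[[0,0,5],0],[[0.7,-4,7],8],[[1.4,-8,7],16],[[2.1,-12,7],24],[[2.8,-16,7],32],[[3.5,-20,7],40],[[4.2,-24,7],46.8],[[5,-27,7],46.8],[[5,-29.1,6],46.8],[[5,-29.1,3.4],46.8],[[5,-29.1,3.4],46.8],[[5,-29.1,3.4],46.8]]'; python3 - <<'E'
from h import *
s=snap('scene','s8');t=snap('top','t8')
z=lambda im,x,y,w,h,k:cv2.resize(im[y:y+h,x:x+w],None,fx=k,fy=k,interpolation=cv2.INTER_CUBIC)
cv2.imwrite('pics/L.png',z(s['frame'],300,165,70,60,8))
a,b=cv2.imread('pics/scene0.png'),s['frame']
print('A diff',np.abs(a[272:306,463:492].astype(float)-b[272:306,463:492]).mean())
E
```

```text
time: 21.4
tool_pos: [436.2, 34.3, 65.8]
tcp_rot: [-0.001, 0.705, 0.709, -0.001]
force: [0.5, 0.6, -2.7]
width: 0.127
A diff 7.131169709263015
```

View pics/L.png

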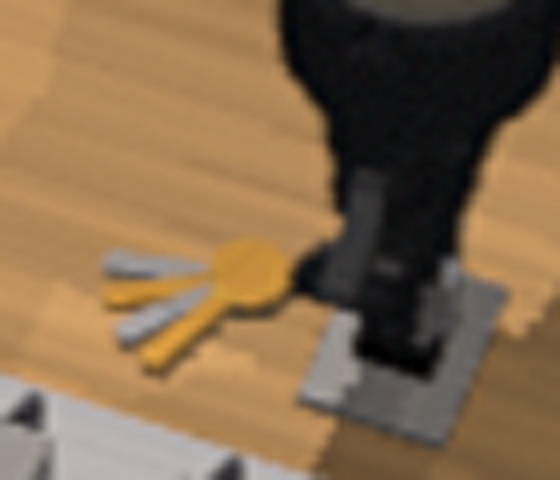

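```bash
python3 - <<'E'
from h import *
s=load('s8')
a=[at(s,300+(x+.5)/8-.5,165+(y+.5)/8-.5,38.5) for x,y in((302,399),(445,440),(508,292))]
print(a,(a[0]+a[1])/2,np.degrees(np.arctan2(*(a[1]-a[2]))))
E
```

```text
[array([467.9,  14.1]), array([466. ,  56.1]), array([413.3,  55.9])] [466.95  35.1 ] 89.78255975541778
```

```bash
python3 -m jog '[[[0,0,-0.15],0],[[1.5,0,-0.15],0],[[2.5,0,-0.15],0],[[3.2,0,-0.15],0],[[3.9,0,-0.15],0],[[4.6,0,-0.15],0],[[5.3,0,-0.15],0],[[5.3,0,-0.15],0]]'
```

```text
time: 22.3
tool_pos: [491.3, 33.9, 65.0]
tcp_rot: [0.0, 0.705, 0.709, 0.0]
force: [0.2, 0.2, -2.3]
width: 0.128
```

```bash
python3 -m jog '[[[0.7,0,0],0],[[1.4,0,0],0],[[2.1,0,0],0],[[2.8,0,0],0],[[2.8,0,0],0]]'
```

```text
time: 22.8
tool_pos: [519.5, 33.9, 65.1]
tcp_rot: [0.0, 0.705, 0.709, 0.0]
force: [-0.2, -0.1, -1.7]
width: 0.124
```

```bash
python3 -m jog '[[[1,0,0],0],[[2,0,0],0],[[3,0,0],0],[[4,0,0],0],[[5,0,0],0],[[6,0,0],0],[[7,0.02,0],0],[[8,0.03,0],0],[[8.6,0.03,0],0],[[9,0.03,0],0],[[9.2,0.03,0],0],[[9.2,0.03,0],0]]'
```

```text
time: 24.0
tool_pos: [610.3, 34.3, 64.7]
tcp_rot: [-0.0, 0.705, 0.709, -0.0]
force: [-0.9, -1.1, -1.2]
width: 0.13
```

```bash
python3 -m jog '[[[0.1,0,0],0],[[0.2,0,0],0],[[0.2,0,0],0]]'
```

```text
time: 24.3
tool_pos: [611.0, 34.3, 64.5]
tcp_rot: [-0.001, 0.705, 0.709, -0.001]
force: [-5.3, -0.7, 0.6]
width: 0.125
```

```bash
python3 -m jog '[[[-0.17,0,0],0],[[-0.17,0,-0.2],0],[[-0.17,0,-0.4],0],[[-0.17,0,-0.55],0],[[-0.17,0,-0.55],0]]'
```

```text
time: 24.8
tool_pos: [610.9, 34.3, 59.6]
tcp_rot: [0.0, 0.705, 0.709, 0.0]
force: [-0.6, -0.4, 0.9]
width: 0.125
```

```bash
python3 -m jog '[[[0,0,0],0],[[0,0,0],0],[[0,0,0],0],[[0,0,0],0],[[0,0,3],0],[[0,0,7],0],[[-2,4,12],0],[[-6,8,12],0],[[-10,12,12],0],[[-10,12,12],0]]' 165; python3 - <<'E'
from h import *
s=snap('scene','s9');t=snap('top','t9')
def dots(i,x0,x1,y0,y1):
    h=cv2.cvtColor(i[y0:y1,x0:x1],cv2.COLOR_BGR2HSV);m=((h[...,0]<14)&(h[...,1]>190)&(h[...,2]>150)).astype(np.uint8)
    n,_,st,c=cv2.connectedComponentsWithStats(m);return [(st[k,4],(c[k]+[x0,y0]).round(1)) for k in range(1,n) if st[k,4]>3]
for f in('scene0','s9'): print(f,dots(cv2.imread(f'pics/{f}.png'),400,530,210,320))
for f in('top0','t9'): print(f,dots(cv2.imread(f'pics/{f}.png'),180,225,225,310))
cv2.imwrite('pics/M.png',np.hstack([cv2.resize(s['frame'][180:300,225:395],None,fx=3,fy=3,interpolation=2),cv2.resize(s['frame'][255:315,455:500],None,fx=6,fy=6,interpolation=2)]))
E
```

```text
time: 25.8
tool_pos: [508.5, 156.6, 180.1]
tcp_rot: [-0.0, 0.705, 0.709, 0.001]
force: [0.5, -0.3, -0.7]
width: 0.352
scene0 [(np.int32(6), array([482. , 227.5])), (np.int32(4), array([434.2, 277.8])), (np.int32(7), array([480.9, 283.1])), (np.int32(112), array([522.4, 311.9]))]
s9 [(np.int32(8), array([433.8, 278.1])), (np.int32(7), array([480.9, 283.1])), (np.int32(134), array([522.4, 311.8]))]
top0 []
t9 []
```

View pics/M.png

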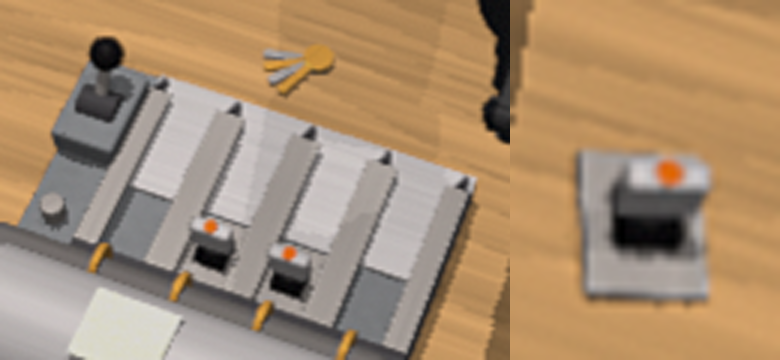

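```bash
python3 -m jog '[[[0.2,4.5,0],0],[[0.4,9,0],0],[[0.6,13.5,0],8],[[0.86,18,0],17.2],[[0.86,20.1,-3],17.2],[[0.86,20.1,-7],17.2],[[0.86,20.1,-11],17.2],[[0.86,20.1,-14],17.2],[[0.86,20.1,-14.7],17.2],[[0.86,20.1,-14.7],17.2],[[0.86,20.1,-14.7],17.2]]' 135;python3 -m jog '[[[0,0,0],0],[[0,0,0],0],[[0,0,0],0],[[0,0,0],0],[[0,0,0],0],[[0,0,0],0],[[0,0,0],0]]' 255
```

```text
time: 27.0
tool_pos: [521.0, 355.6, 34.1]
tcp_rot: [0.001, 0.592, 0.806, 0.001]
force: [-0.2, -0.4, -0.2]
width: 0.471
time: 27.7
tool_pos: [520.9, 356.1, 34.6]
tcp_rot: [0.001, 0.592, 0.806, 0.002]
force: [0.1, -0.9, 6.1]
width: 0.124
```

```bash
python3 -m jog '[[[0,0,3],0],[[0,0,7],0],[[-3,0,9],0],[[-7,-1,9],0],[[-8.1,-5,9],-6],[[-8.1,-9,9],-12],[[-8.1,-13,9],-17.2],[[-8.1,-17,9],-17.2],[[-8.1,-21,9],-17.2],[[-8.1,-25,8],-17.2],[[-8.1,-26.1,5],-17.2],[[-8.1,-26.1,3.4],-17.2],[[-8.1,-26.1,3.4],-17.2],[[-8.1,-26.1,3.4],-17.2]]'; python3 - <<'E'
from h import *
s=snap('scene','s10')
cv2.imwrite('pics/N.png',cv2.resize(s['frame'][180:250,330:400],None,fx=8,fy=8,interpolation=2))
E
```

```text
time: 29.1
tool_pos: [438.0, 94.4, 66.6]
tcp_rot: [-0.0, 0.705, 0.709, -0.0]
force: [-0.9, -0.5, -1.6]
width: 0.121
```

View pics/N.png

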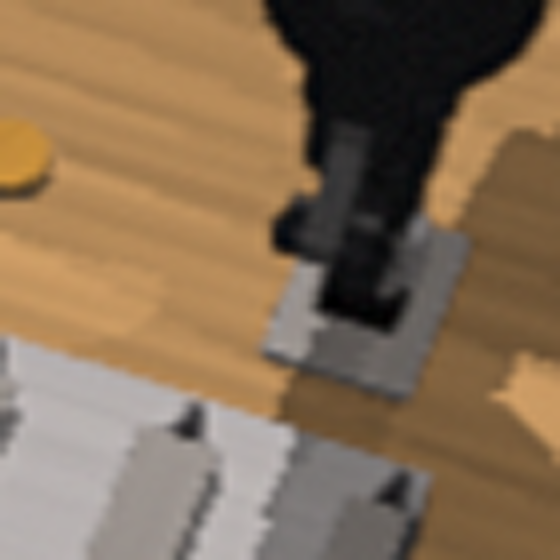

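```bash
python3 - <<'E'
from h import *
s=load('s10')
g=lambda x,y,z:at(s,330+(x+.5)/8-.5,180+(y+.5)/8-.5,z)
a=[g(x,y,38.5) for x,y in((265,351),(405,391),(470,238))]
print(a,(a[0]+a[1])/2,np.degrees(np.arctan2(*(a[1]-a[2]))),g(190,405,42),g(400,475,42))
E
```

```text
[array([469.4,  75.1]), array([467.5, 115.5]), array([413.6, 116.4])] [468.45  95.3 ] 90.95661243009077 [495.2  62.3] [495.2 123.3]
```

```bash
python3 -m jog '[[[0,0,-0.15],0],[[1.5,0,-0.15],0],[[2.5,0,-0.15],0],[[3.2,0,-0.15],0],[[3.9,0,-0.15],0],[[4.6,0,-0.15],0],[[5.3,0,-0.15],0],[[5.3,0,-0.15],0]]'
```

```text
time: 29.95
tool_pos: [492.3, 94.3, 65.0]
tcp_rot: [0.0, 0.706, 0.709, 0.0]
force: [0.4, -0.2, -2.1]
width: 0.126
```

```bash
python3 -m jog '[[[0.7,0,0],0],[[1.4,0,0],0],[[2.1,0,0],0],[[2.8,0,0],0],[[2.8,0,0],0]]'
```

```text
time: 30.45
tool_pos: [520.4, 94.3, 65.0]
tcp_rot: [0.0, 0.706, 0.709, 0.0]
force: [0.3, -0.2, -1.3]
width: 0.129
```

cmd x = 519.2; target about 610.5.

```bash
python3 -m jog '[[[1,0,0],0],[[2,0,0],0],[[3,0,0],0],[[4,0,0],0],[[5,0,0],0],[[6,0,0],0],[[7,0.02,0],0],[[8,0.03,0],0],[[8.6,0.03,0],0],[[8.9,0.03,0],0],[[9.0,0.03,0],0],[[9.0,0.03,0],0]]'
```

```text
time: 31.65
tool_pos: [609.0, 94.6, 64.7]
tcp_rot: [-0.0, 0.705, 0.709, -0.0]
force: [1.2, 1.2, -2.0]
width: 0.125
```

```bash
python3 -m jog '[[[0.1,0,0],0],[[0.2,0,0],0],[[0.3,0,0],0],[[0.3,0,0],0]]'
```

```text
time: 32.05
tool_pos: [610.8, 94.7, 64.5]
tcp_rot: [-0.001, 0.705, 0.709, -0.001]
force: [-5.2, 0.3, 1.2]
width: 0.128
```

```bash
python3 -m jog '[[[-0.17,0,0],0],[[-0.17,0,-0.2],0],[[-0.17,0,-0.4],0],[[-0.17,0,-0.55],0],[[-0.17,0,-0.55],0]]'
```

```text
time: 32.55
tool_pos: [610.7, 94.6, 60.7]
tcp_rot: [0.0, 0.705, 0.709, -0.0]
force: [-5.8, -0.5, 7.5]
width: 0.124
```

```bash
python3 -m jog '[[[0,0,0],0],[[0,0,0],0],[[0,0,0],0],[[0,0,0],0],[[0,0,0],0],[[0,0,3],0],[[0,0,7],0],[[-2,4,12],0],[[-6,8,12],0],[[-10,12,12],0],[[-10,12,12],0]]' 165; python3 - <<'E'
from h import *
s=snap('scene','s11')
h=cv2.cvtColor(s['frame'],cv2.COLOR_BGR2HSV);m=((h[...,0]<14)&(h[...,1]>170)&(h[...,2]>140)).astype(np.uint8);m[:,:280]=0;m[:,380:]=0;m[300:]=0
n,_,st,c=cv2.connectedComponentsWithStats(m)
for k in range(1,n):
  if st[k,4]>3: print(st[k,4],c[k].round(1),at(s,*c[k],74))
g=cv2.resize(s['frame'][180:300,225:395],None,fx=4,fy=4,interpolation=2);cv2.imwrite('pics/O.png',g)
E
```

```text
time: 33.65
tool_pos: [508.4, 217.0, 180.1]
tcp_rot: [-0.0, 0.705, 0.709, 0.001]
force: [0.1, 0.8, -0.2]
width: 0.35
8 [295. 255.] [613.2 -24.7]
8 [321. 264.] [612.9  33.6]
10 [349.  273.8] [613.   95.4]
```

```bash
python3 -m jog '[[[-3.5,-4,0],8],[[-3.5,-8,0],16],[[-3.5,-12,0],24],[[-3.5,-16,0],32],[[-3.5,-20,0],40],[[-3.5,-24,0],48],[[-3.5,-28,0],56],[[-3.5,-32,0],64],[[-3.5,-36,0],72],[[-3.5,-36.05,0],80],[[-3.5,-36.05,0],88],[[-3.5,-36.05,0],89.7],[[-3.5,-36.05,-4],89.7],[[-3.5,-36.05,-8],89.7],[[-3.5,-36.05,-8.6],89.7],[[-3.5,-36.05,-8.6],89.7],[[-3.5,-36.05,-8.6],89.7]]' 255
```

```text
time: 35.4
tool_pos: [476.7, -146.3, 95.1]
tcp_rot: [0.001, 0.001, 1.0, -0.001]
force: [0.6, -0.4, 0.6]
width: 0.003
```

```bash
python3 -m jog '[[[1,0,-0.2],0],[[2,0,-0.2],0],[[3,0,-0.2],0],[[4,0,-0.2],0],[[4.7,0,-0.2],0],[[5.2,0,-0.2],0],[[5.6,0,-0.2],0],[[5.8,0,-0.2],0],[[5.8,0,-0.2],0]]'
```

```text
time: 36.3
tool_pos: [533.6, -145.8, 91.1]
tcp_rot: [0.0, 0.0, 1.0, 0.0]
force: [-0.8, -0.3, -0.9]
width: 0.0
```

```bash
python3 -m jog '[[[0.2,0,0],0],[[0.3,0,0],0],[[0.3,0,0],0]]'
```

```text
time: 36.6
tool_pos: [536.2, -145.7, 91.0]
tcp_rot: [-0.0, 0.0, 1.0, 0.0]
force: [-1.9, 0.1, -1.6]
width: 0.001
```

Not at the stop yet; continue in small steps.

```bash
python3 -m jog '[[[0.2,0,0],0],[[0.3,0,0],0],[[0.3,0,0],0]]'; python3 -m jog '[[[0.2,0,0],0],[[0.3,0,0],0],[[0.3,0,0],0]]'
```

```text
time: 36.9
tool_pos: [537.0, -145.7, 90.7]
tcp_rot: [-0.003, 0.0, 1.0, 0.0]
force: [-10.4, -0.2, 4.5]
width: -0.001
time: 37.2
tool_pos: [537.4, -145.7, 90.6]
tcp_rot: [-0.006, 0.0, 1.0, 0.001]
force: [-21.6, -0.5, 12.8]
width: -0.003
```

```bash
python3 -m jog '[[[-3,0,0],0],[[-5,0,3],0],[[-7,0,8],0],[[-10,4,12],0],[[-12,9,13],0],[[-13,14,14],0],[[-13,19,14],0],[[-13,24,14],0],[[-13,29,14],0],[[-13,34,14],0],[[-13,34,14],0],[[-13,34,14],0]]'; python3 - <<'E'
from h import *
s=snap('scene','s12');f=s['frame'];b=cv2.imread('pics/scene0.png')
def ball(i):
    g=i[195:240,238:275].max(2); m=(g<45).astype(np.uint8); n,_,st,c=cv2.connectedComponentsWithStats(m); k=1+st[1:,4].argmax(); return c[k]+[238,195],st[k,4]
for i in(b,f):
    c,a=ball(i);print('ball',c.round(1),a,'at z94',at(s,*c,94))
print('expected hinge 537,-146 lock 1 ->',proj(s,[559+2,-146,94]),' lock 0.9?',proj(s,[556,-146,95.5]))
d=cv2.absdiff(b,f).max(2)>45
n,_,st,c=cv2.connectedComponentsWithStats(cv2.morphologyEx(d.astype(np.uint8),cv2.MORPH_OPEN,np.ones((2,2),np.uint8)))
for k in range(1,n):
    if st[k,4]>15: print('changed',c[k].round(0),st[k,4])
h=cv2.cvtColor(f,cv2.COLOR_BGR2HSV);m=((h[...,0]<14)&(h[...,1]>170)&(h[...,2]>140)).astype(np.uint8);m[:,:280]=0;m[:,380:]=0;m[300:]=0
n,_,st,c=cv2.connectedComponentsWithStats(m);print([ (st[k,4],c[k].round(1)) for k in range(1,n) if st[k,4]>3])
# black cap blob at holder
g=f[165:215,165:215].max(2);m=(g<50).astype(np.uint8);n,_,st,c=cv2.connectedComponentsWithStats(m);k=1+st[1:,4].argmax();print('cap',c[k]+[165,165],st[k,4],'expected',proj(s,[520,-340.5,22]))
E
```

```text
time: 38.4
tool_pos: [412.5, 196.9, 231.9]
tcp_rot: [0.001, -0.002, 1.0, 0.001]
force: [0.4, -0.7, -0.4]
width: -0.0
ball [253.6 213.7] 121 at z94 [ 562.9 -141.5]
ball [252.3 213.6] 103 at z94 [ 563.8 -144.1]
expected hinge 537,-146 lock 1 -> [252.1 212.3]  lock 0.9? [253.  210.1]
changed [365.   3.] 27
changed [459. 133.] 17147
changed [376.  18.] 105
changed [429.  73.] 79
changed [636. 116.] 169
changed [517. 118.] 103
changed [557. 193.] 6805
changed [238. 160.] 359
changed [189. 182.] 20
changed [191. 193.] 211
changed [243. 248.] 394
changed [296. 256.] 61
changed [296. 267.] 156
changed [322. 265.] 54
changed [331. 267.] 17
changed [321. 276.] 169
changed [351. 275.] 71
changed [349. 285.] 151
changed [340. 288.] 19
[(np.int32(8), array([295., 255.])), (np.int32(8), array([321., 264.])), (np.int32(8), array([349. , 273.9]))]
cap [189.01602564 189.44230769] 312 expected [188.9 189.4]
```

```bash
python3 -c "
from bench import arm
print(arm.hand_in())"
```

```text
the job is handed in; nothing more can be done
None
```

The job is handed in, and as far as my checks show, everything was done as asked and in the order given. It took about 38 s of robot time.

- **Lever released first:** I pulled it back towards the robot until the force rose to about 25 N at the stop.
- **Dust cap:** it is in the holder's recess, the same way up. In the last picture it is within a pixel of the expected spot, a little to one side in the recess.
- **Clamps:** I found three grey clamps and no fourth. They went into tracks 3, 2 and 1 with almost no side force, up to the end stop, then were lowered into the pockets. The last picture shows all three at the same depth, 60 mm apart.
- **Lever locked last:** I pushed it over until the force rose to about 22 N at the stop. The last picture shows the ball at its starting position or just beyond it.

**Disagreements and gaps:**
- The two cameras differ by about 4 to 5 mm in x. I used values between the two and checked each clamp in the picture before it entered its track.
- The third clamp showed about 6 to 7 N of leftover contact force when lowered, but its height and position match the other two.
- I had used all my pictures by the end, so the last checks are measurements by code.
- No bystander was touched. I did not check all of them one by one in the last picture, but none away from the arm and its shadow showed a change.

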